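# Damp check on the under-sink shelf

### The arm

A 7-joint arm with a two-finger parallel gripper is mounted at the origin on the work surface. World frame = base frame: x ahead of the robot, y to its left, z up, the work surface at z = 0. Lengths are in m, angles in rad, forces in N, time in s.
With the tool pointing down it reaches from about 0.35 to 0.9 m from the base axis. Payload 8.1 kg.
Tool frame: the origin (TCP) lies between the finger pads; the fingertips stand 11 mm ahead of it and the grasp point (between the pads) lies 8 mm behind it; y points along the fingers, z is the direction in which the jaws open and shut, and the axes are right-handed (so a half turn about y gives the same grasp; the last joint's range is limited). The gripper opens to 85 mm and grips with 20 to 120 N. Pads are 22 mm wide; open, the fingers measure 114 mm over their backs; the gripper's body (76 mm by 85 mm) begins 54 mm behind the grasp point. The pads swing forward as they close: fully open they stand 13 mm farther back than shut.
Start: joints at [1.216, 0.434, 0.025, 1.573, -0.012, 1.134, -0.075], TCP at [0.156, -0.605, 0.242] pointing down, gripper open.
Joint ranges: [-2.62, 2.62], [-0.44, 2.09], [-1.27, 1.32], [0.08, 2.57], [-1.32, 4.46], [0.12, 2], [-2.74, 2.74]. Speed limits (rad/s): [2.22, 2.22, 3.01, 3.01, 3.14, 3.14, 3.14].

### API

Orientations are given as [roll, pitch, yaw] about the fixed x, y, z axes, in that order (R = Rz(yaw) Ry(pitch) Rx(roll)).
In Python, from plant import telemetry, cams, workorder gives the robot as it stands.
- The arm moves only by the tool send_rows, never from a script. Its argument "motion" is a list of rows, each an object of numbers: "gripper": the finger opening in mm, from 0 to 85.4; "dx", "dy", "dz": the shift along the tool's x, y, z in units of 25 mm (1.0 is 25 mm); "wx", "wy", "wz": the turn, a rotation vector about the tool's x, y, z in units of 6 degrees (1.0 is 6 degrees). A call has 1 to 20 rows; each row shifts and turns the commanded pose from where the row before left it, along the tool's axes as they then stand; what a row does not reach is not made up. A row lasts 1/10 s, in which the tool goes at most 50 mm and 8.59 degrees, less where a joint would pass 70% of its speed; a pose out of reach is approached as far as the arm can. A call is refused whole if a number of a shift passes 1 or a number of a turn 1, either way. A call with a gripper value outside its range is refused whole. The fingers move at their own pace and stop on an object; "squeeze" is the grip in N (left out, the last holds). Time passes only in rows, so rows that do not move let the fingers close. It gives the time, the measured TCP pose, the force and the opening at its end, in the units of the state.
- telemetry.state(): the state, without advancing time (a new reading comes with each control period).
- cams.snapshot(name): name is "scene" or "side" or "wrist"; returns a dict with "image" (384x512x3 uint8, blue, green, red), "intrinsics" (3x3 intrinsics, pixels), "origin" and "orientation" of the camera in the world. Camera axes: x right, y down, z forward; pixel columns grow to the right and rows downward; lengths in m; the calibration is good to about 2 mm. A picture is of the moment at which its call begins. There is no depth.
- workorder.sign_off(): hands the job in, once; it reports no verdict.
The state is a dict: "time": time; "joint_pos": joint angles; "dq": joint speeds; "tau": joint torques, N m; "eef_pos": TCP position; "tool_rot": TCP orientation; "contact_force": force on the tool from outside, world axes, zero at the start; "torque": the same for the moment, N m; "gripper_width": opening from 0.0 (shut) to 1.0 (fully open).
Only numpy, scipy, OpenCV 4.12 (cv2) and the standard library are available. Lean on these libraries where they do the work, as an engineer would, in place of code of your own. Each camera call takes 0.05 s, during which the arm holds its last target.

### The job

Lift the damp meter straight up out of its moulded holder and check the crossed mark on the shelf with it (the circle with lines through it, not the plain circle): hold the meter upright with its two feet centred on the crossing, side by side along the long line, pressed lightly so that the sprung feet are pushed in about half of their travel. Never push hard, leave the other things under the sink where they are, and finish while still holding the meter pressed there.

Things in the scene. Friction and masses are not known exactly. Their poses are not given: they have to be found in the camera images.
- meter: grey damp meter, 0.1-0.25 kg, upright, loose in the holder. Origin midway between its two feet's tips, spring out; z up, x along its broad side and the row of feet, y through its thickness. Head 48 (x) by 30 (y), z = 60 to 140 mm: grip across the 30; shank 31 by 21, z = 16 to 60; sprung feet: two 8 mm steel pins, 20 mm between centres. Small screen on its -y face; either way round is right
- foot (a joint): how far the meter's sprung feet are pushed in, in m: 0 free, 0.012 fully in. The spring is soft: 1.2 N to start it, 2.4 N at 0.003, 3.6 N at 0.006, 6 N at 0.012; at rest in the holder the feet hang free
- holder: black plastic block fixed to the shelf, 70 (x) by 56 (y), 70 mm high, foot flange 110 by 56, 6 mm thick; origin at the centre of its underside. Its open 35 by 25 mm pocket takes the meter's shank; the head rests on its top, so at the start the feet's tips are 10 mm above the shelf, the head's top at 150 mm; both have the same yaw within 0.03 rad
- cross_mark: mark drawn flat in black on the shelf: a circle of 48 mm diameter with a long line of 90 mm (its x axis) and a short line of 30 mm (its y axis) crossing at its centre; origin at the crossing, on the shelf surface; the shelf is rigid and level, its top at z = 0
- plain_ring: mark drawn flat in black on the shelf: only a circle of 48 mm diameter, nothing in it; not the one to check
- spray_bottle: closed blue plastic spray bottle with white spray head, 76 mm diameter, 232 mm high, standing; origin under its centre; leave alone
- scrub_brush: wooden scrub brush lying bristles down, about 225 mm long, 55 mm wide, 44 mm high, handle to its -x; origin near its middle on the shelf; leave alone
- dustpan: small steel dustpan lying flat, pan 200 by 200 mm and 45 mm high, handle reaching 230 mm from the origin along its -x; origin under the centre of the pan; leave alone
- soap_dish: white ceramic soap dish, open tray 120 by 85 mm, 26 mm high; origin under its centre; leave alone
Things that resemble listed ones, but are neither listed nor needed, are in the scene too. What is meant by the holder is not purple, and is the smaller of those in its own colour.

How it is judged:
By the outcome, as a careful person would: the job done as asked, in the order asked, and still so for the second after the job is handed in, while the arm keeps its last pose, push and grip.
It also fails if it takes over 35 s, if anything falls off the work surface, if the arm or the gripper's body presses on something with over 40 N, if the wrist force passes 120 N, or if a joint passes its speed limit or range.

## Working session

There is one attempt and no reset: what is moved stays moved. The work goes in short steps, Python scripts to look and compute and a tool call to move; the robot and the scene stay as the last step left them, time stands still between calls to the robot, and variables do not carry over. Pictures are saved under pics/ and viewed, and the job is handed in when it is done.

Besides the shell and the picture viewer there is one more tool, called by a JSON object that holds its "op" and its "data". send_rows: Moves the arm, as the interface text tells. Its arguments: {"type":"object","properties":{"motion":{"type":"array"},"squeeze":{"type":"number"}},"required":["motion"]}

```bash
mkdir -p pics
cat > h.py <<'E'
import numpy as np,cv2,pickle
from plant import telemetry,cams,workorder
def snap(n,tag):
    s=cams.snapshot(n); pickle.dump(s,open(f'{tag}.pkl','wb')); cv2.imwrite(f'pics/{tag}.png',s['image']); return s
def load(tag): return pickle.load(open(f'{tag}.pkl','rb'))
def Rot(s):
    o=np.array(s['orientation'])
    if o.shape==(3,3): return o
    from scipy.spatial.transform import Rotation as R
    return R.from_euler('xyz',o).as_matrix() if o.size==3 else R.from_quat(o).as_matrix()
def w(s,u,v,z=0):
    d=Rot(s)@np.linalg.solve(s['intrinsics'],[u,v,1]); o=np.array(s['origin']); return o+d*(z-o[2])/d[2]
def px(s,p):
    q=s['intrinsics']@(Rot(s).T@(np.array(p)-s['origin'])); return q[:2]/q[2]
E
python3 - <<'E'
from h import *
for n in('scene','side','wrist'):
    s=snap(n,n+'0'); print(n,s['origin'],s['orientation'])
print(telemetry.state())
E
```

```text
scene [ 1.08906443 -0.32996041  1.01753437] [-2.60563279 -0.00566436  0.95127991]
side [0.19731644 0.75245782 0.92936223] [-2.3736007  -0.01627425 -2.60456468]
wrist [ 0.21991696 -0.58858044  0.37284599] [ 2.87594215e+00  2.22915697e-03 -1.31886927e+00]
{'time': 0.15, 'joint_pos': array([ 1.21644221,  0.43505216,  0.02496958,  1.57387941, -0.01159111,
        1.13399516, -0.07509621]), 'dq': array([-0.00129501, -0.00056234,  0.00162755, -0.00217445,  0.00036482,
       -0.00163073, -0.00043802]), 'tau': array([ 2.47602751e-03, -6.70884991e+01,  1.02647256e+00, -3.16448021e+01,
        1.58017175e-02,  8.95359786e-03, -8.81550295e-05]), 'eef_pos': array([ 0.15555444, -0.60495517,  0.24171624]), 'tool_rot': array([-1.57198004e+00, -1.14917762e-04, -2.88989535e+00]), 'contact_force': array([-0.34703227,  0.13084798,  0.07798505]), 'torque': array([ 0.00181307,  0.01305495, -0.03913847]), 'gripper_width': 0.9948158462575337}
```

View pics/scene0.png

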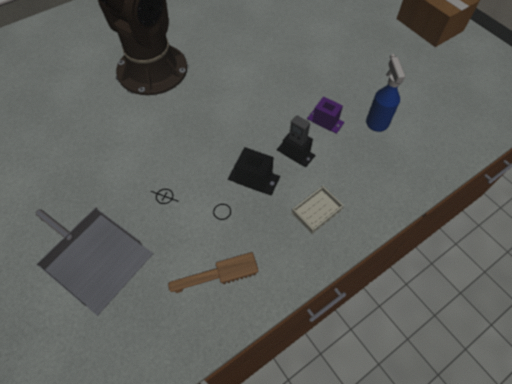

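View pics/side0.png

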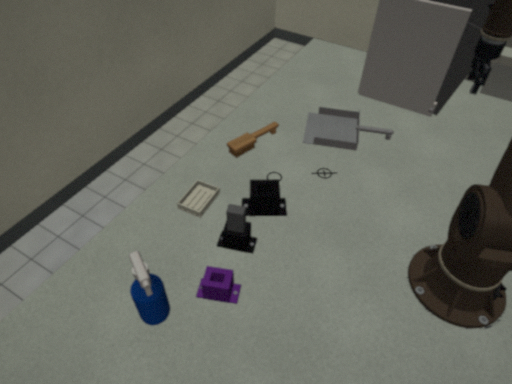

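View pics/wrist0.png

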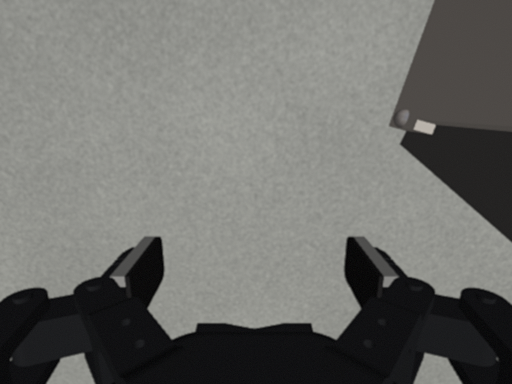

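The scene view shows the meter in the smaller black holder at about (298,140). The cross mark is at (165,196), the plain ring at (222,211) and a larger black holder at (255,170). I'll enlarge these.

Run:
```python
from h import *
a=load('scene0')['image'];b=load('side0')['image']
def c(i,u,v,wd,h): return cv2.resize(i[v:v+h,u:u+wd],(400,300),interpolation=cv2.INTER_CUBIC)
o=np.vstack([np.hstack([c(a,260,105,80,60),c(a,145,181,40,30)]),np.hstack([c(b,200,195,80,60),c(b,304,158,40,30)])])
o=cv2.convertScaleAbs(o,alpha=1.7,beta=20)
cv2.imwrite('pics/crop0.png',o)
A=load('scene0');B=load('side0')
for s,u,v in((A,165,196),(B,324.5,173),(A,297,150),(B,237,240),(A,222,211),(B,274,176),(A,380,128)):print(w(s,u,v).round(4))
```

```text
[ 0.4788 -0.211   0.    ]
[ 0.4748 -0.214   0.    ]
[0.5715 0.203  0.    ]
[0.5793 0.1847 0.    ]
[ 0.615 -0.103  0.   ]
[ 0.6167 -0.1088  0.    ]
[0.658  0.4759 0.    ]
```

View pics/crop0.png

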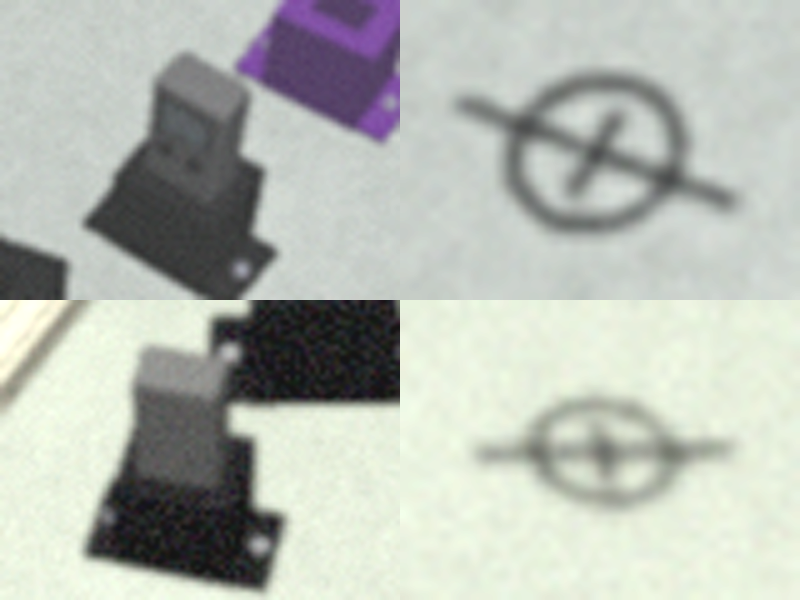

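Run:
```python
from h import *
A=load('scene0');B=load('side0')
def ang(p,q): d=q-p; return np.degrees(np.arctan2(d[1],d[0])), np.linalg.norm(d)
for s,P in((A,[(298,115.6),(309.8,123.4),(306.6,128.4),(291,121.5)]),(B,[(229.6,204),(245.6,206.6),(244.6,214),(227.2,212)])):
    W=np.array([w(s,*p,.15) for p in P]);print(W.mean(0).round(4),W.round(3)[:,:2].tolist());
    for i in range(4): print(ang(W[i],W[(i+1)%4]))
for s,P in((A,[(150.7,191),(178.2,201),(164.7,196)]),(B,[(311.7,173.2),(336.7,172.5),(324,172.8)])):
    W=[w(s,*p) for p in P];print(W[2],(W[0]+W[1])/2,ang(W[0],W[1]))
```

```text
[0.5806 0.1931 0.15  ] [[0.557, 0.2], [0.598, 0.21], [0.606, 0.191], [0.562, 0.171]]
(np.float64(12.767555295178614), np.float64(0.04177273191411607))
(np.float64(-65.08328615791295), np.float64(0.02023659534987604))
(np.float64(-155.49266950315376), np.float64(0.04820384361620362))
(np.float64(100.51525607947045), np.float64(0.029614127944996273))
[0.5724 0.192  0.15  ] [[0.598, 0.187], [0.557, 0.172], [0.546, 0.195], [0.588, 0.214]]
(np.float64(-160.58681726533027), np.float64(0.043794582578676806))
(np.float64(115.91894279389653), np.float64(0.02581886645099312))
(np.float64(23.028517355363938), np.float64(0.04619500790473673))
(np.float64(-69.34972241036007), np.float64(0.02857221249549967))
[ 0.47828093 -0.21170321  0.        ] [ 0.47759859 -0.21246461  0.        ] (np.float64(32.98530756274009), np.float64(0.08958630535135206))
[ 4.76709217e-01 -2.13991857e-01 -1.11022302e-16] [ 0.47595511 -0.21416767  0.        ] (np.float64(-145.96761504834168), np.float64(0.08758839937043883))
```

```bash
cat >> h.py <<'E'
from scipy.spatial.transform import Rotation as RR
def plan(pos,yaw,st=None):
    st=st or telemetry.state(); R=RR.from_euler('xyz',st['tool_rot'])
    d=R.inv().apply(np.array(pos)-st['eef_pos'])/.025
    G=RR.from_euler('xyz',[-np.pi/2,0,yaw]); r=(R.inv()*G).as_rotvec()*180/np.pi/6
    print('shift units',d.round(3),'turn units (from current)',r.round(3))
E
python3 - <<'E'
from h import *
s=load('wrist0');print(w(s,256,192),w(s,400,135),w(s,400,120,.25), w(s,256,10))
B=load('side0');print(w(B,435,112),w(B,360,93),w(B,392,136))
A=load('scene0');print('big holder',[w(A,*p,z).round(3) for p,z in(((229,178),0),((271,193),0),((279,178),0),((243,150),.1),((274,158),.1))])
# big holder height: same corner from both
plan([.42,-.235,.25],-2.55)
E
python3 - <<'E'
import cv2
import sys; sys.path.insert(0,'.')
from h import *
a=load('scene0')['image'];b=load('side0')['image']
o=np.hstack([cv2.resize(a[140:200,220:290],(400,343),interpolation=3),cv2.resize(b[165:225,230:300],(400,343),interpolation=3)])
cv2.imwrite('pics/crop1.png',cv2.convertScaleAbs(o,alpha=2.5,beta=30))
E
```

```text
[ 0.11996098 -0.61636884  0.        ] [ 0.23322128 -0.76767499  0.        ] [ 0.22978249 -0.64541251  0.25      ] [ 0.32079702 -0.56426374  0.        ]
[ 2.31384099e-01 -7.93724743e-01  1.11022302e-16] [ 0.54703261 -0.76391342  0.        ] [ 3.36221870e-01 -5.41301736e-01  1.11022302e-16]
big holder [array([ 0.535, -0.026,  0.   ]), array([0.648, 0.045, 0.   ]), array([0.621, 0.095, 0.   ]), array([0.535, 0.027, 0.1  ]), array([0.607, 0.082, 0.1  ])]
shift units [-13.93   -0.319 -11.698] turn units (from current) [ 1.100e-02 -3.246e+00 -1.000e-03]
```

View pics/crop1.png

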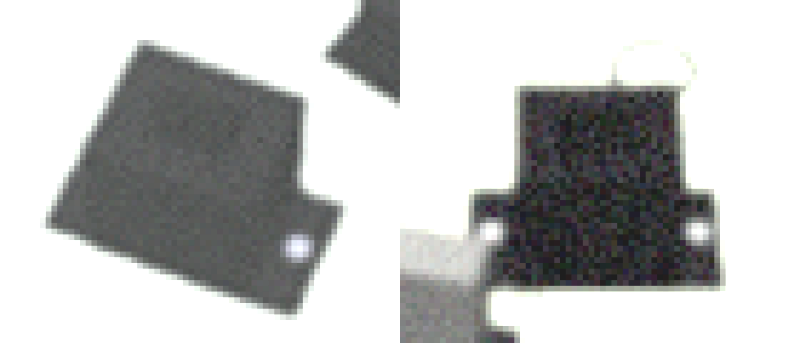

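{"op": "send_rows", "data": {"motion": [{"dx":-1,"dz":-0.84},{"dx":-1,"dz":-0.84},{"dx":-1,"dz":-0.84},{"dx":-1,"dz":-0.84},{"dx":-1,"dz":-0.84},{"dx":-1,"dz":-0.84},{"dx":-1,"dz":-0.84},{"dx":-1,"dz":-0.84},{"dx":-1,"dz":-0.84},{"dx":-1,"dz":-0.84},{"dx":-1,"dz":-0.84},{"dx":-1,"dz":-0.84},{"dx":-1,"dz":-0.84},{"dx":-1,"dz":-0.84},{"wy":-0.8},{"wy":-0.8},{"wy":-0.8},{"wy":-0.8},{},{}]}}

```text
invalid input at $.motion[0]: expected keys gripper, dx, dy, dz, wx, wy, wz
```

Run:
```python
from h import *
s=snap('wrist','wrist1');st=telemetry.state();print(st['time'],st['eef_pos'],st['tool_rot'],st['joint_pos'].round(2),px(s,[.477,-.213,0]))
```

```text
0.2 [ 0.15558773 -0.60502558  0.24182806] [-1.57174627e+00 -1.12495623e-04 -2.88984595e+00] [ 1.22  0.43  0.02  1.57 -0.01  1.13 -0.08] [ -80.769023   -289.43973843]
```

View pics/wrist1.png

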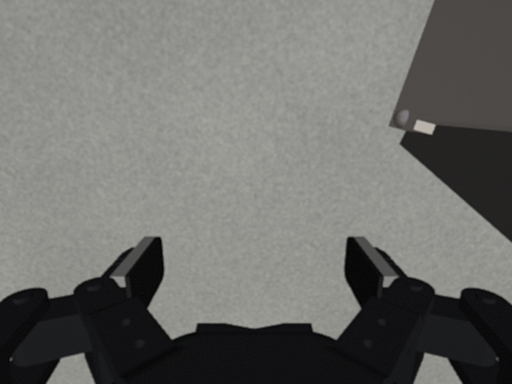

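The arm hasn't moved: every row needs all seven keys.

{"op": "send_rows", "data": {"motion": [{"gripper":85,"dx":-1,"dy":0,"dz":-0.84,"wx":0,"wy":0,"wz":0},{"gripper":85,"dx":-1,"dy":0,"dz":-0.84,"wx":0,"wy":0,"wz":0},{"gripper":85,"dx":-1,"dy":0,"dz":-0.84,"wx":0,"wy":0,"wz":0},{"gripper":85,"dx":-1,"dy":0,"dz":-0.84,"wx":0,"wy":0,"wz":0},{"gripper":85,"dx":-1,"dy":0,"dz":-0.84,"wx":0,"wy":0,"wz":0},{"gripper":85,"dx":-1,"dy":0,"dz":-0.84,"wx":0,"wy":0,"wz":0},{"gripper":85,"dx":-1,"dy":0,"dz":-0.84,"wx":0,"wy":0,"wz":0},{"gripper":85,"dx":-1,"dy":0,"dz":-0.84,"wx":0,"wy":0,"wz":0},{"gripper":85,"dx":-1,"dy":0,"dz":-0.84,"wx":0,"wy":0,"wz":0},{"gripper":85,"dx":-1,"dy":0,"dz":-0.84,"wx":0,"wy":0,"wz":0},{"gripper":85,"dx":-1,"dy":0,"dz":-0.84,"wx":0,"wy":0,"wz":0},{"gripper":85,"dx":-1,"dy":0,"dz":-0.84,"wx":0,"wy":0,"wz":0},{"gripper":85,"dx":-1,"dy":0,"dz":-0.84,"wx":0,"wy":0,"wz":0},{"gripper":85,"dx":-1,"dy":0,"dz":-0.84,"wx":0,"wy":0,"wz":0},{"gripper":85,"dx":0,"dy":0,"dz":0,"wx":0,"wy":-0.8,"wz":0},{"gripper":85,"dx":0,"dy":0,"dz":0,"wx":0,"wy":-0.8,"wz":0},{"gripper":85,"dx":0,"dy":0,"dz":0,"wx":0,"wy":-0.8,"wz":0},{"gripper":85,"dx":0,"dy":0,"dz":0,"wx":0,"wy":-0.8,"wz":0},{"gripper":85,"dx":0,"dy":0,"dz":0,"wx":0,"wy":0,"wz":0},{"gripper":85,"dx":0,"dy":0,"dz":0,"wx":0,"wy":0,"wz":0}]}}

```text
time: 2.2
eef_pos: [0.4213, -0.2334, 0.2422]
tool_rot: [-1.571, -0.0, -2.557]
contact_force: [-0.3, -0.4, 0.2]
gripper_width: 0.998
```

Run:
```python
from h import *
s=snap('wrist','wrist2');st=telemetry.state();print(st['time'],st['eef_pos'],st['tool_rot'],st['joint_pos'].round(2),px(s,[.477,-.213,0]))
```

```text
2.25 [ 0.42134565 -0.23345164  0.2422646 ] [-1.57086581e+00 -1.04729315e-04 -2.55725692e+00] [ 0.61  0.22 -0.26  1.89  0.07  1.04 -0.66] [265.39120219 115.49064701]
```

View pics/wrist2.png

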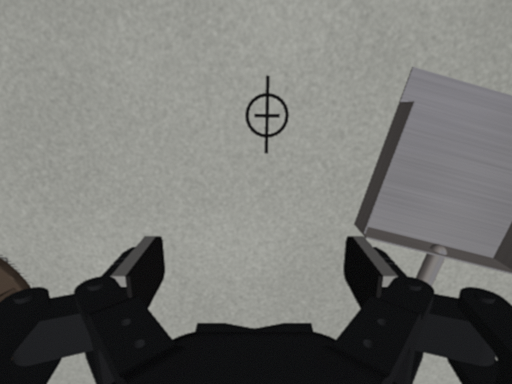

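Cross at (267,115) with its long line vertical from row 76 to 153. The dustpan is on the right, clear of it.

Run:
```python
from h import *
s=load('wrist2');g=cv2.cvtColor(s['image'],6)
m=(g[70:160,235:300]<70).astype(np.uint8)
n,l,stt,c=cv2.connectedComponentsWithStats(m)
print(stt)
ys,xs=np.nonzero(m);xs=xs+235;ys=ys+70
W=np.array([w(s,x,y)[:2] for x,y in zip(xs,ys)])
lo,hi=ys.min(),ys.max()
a=xs[ys<92].mean();b=xs[ys>140].mean();print(lo,hi,a,b, xs.min(),xs.max())
(cx,cy),_=cv2.minEnclosingCircle(np.array([(x,y) for x,y in zip(xs,ys) if abs(x-267)>3 ],np.float32)[:,None]);print(cx,cy)
A=w(s,a,ys[ys<92].mean());B=w(s,b,ys[ys>140].mean());d=A-B;print('yaw',np.degrees(np.arctan2(d[1],d[0])),'mid',(w(s,267.3,lo-.2)+w(s,b,hi+.2))/2,'meanpix',W.mean(0),'circ',w(s,cx,cy))
plan([.54,.165,.29],np.radians(-160))
```

```text
[[   0    0   65   90 5353]
 [  11    6   42   77  497]]
76 152 267.4117647058824 265.969696969697 246 287
266.6777648925781 114.88518524169922
yaw 32.755131099024624 mid [ 0.47806274 -0.21404844  0.        ] meanpix [ 0.47795594 -0.21390201] circ [ 0.47843307 -0.21389046  0.        ]
shift units [-12.751  -1.91  -10.676] turn units (from current) [1.000e-03 2.247e+00 1.000e-03]
```

{"op": "send_rows", "data": {"motion": [{"gripper":85,"dx":-1,"dy":-0.3,"dz":-0.84,"wx":0,"wy":0,"wz":0},{"gripper":85,"dx":-1,"dy":-0.3,"dz":-0.84,"wx":0,"wy":0,"wz":0},{"gripper":85,"dx":-1,"dy":-0.3,"dz":-0.84,"wx":0,"wy":0,"wz":0},{"gripper":85,"dx":-1,"dy":-0.3,"dz":-0.84,"wx":0,"wy":0,"wz":0},{"gripper":85,"dx":-1,"dy":-0.3,"dz":-0.84,"wx":0,"wy":0,"wz":0},{"gripper":85,"dx":-1,"dy":-0.4,"dz":-0.84,"wx":0,"wy":0,"wz":0},{"gripper":85,"dx":-1,"dy":0,"dz":-0.84,"wx":0,"wy":0,"wz":0},{"gripper":85,"dx":-1,"dy":0,"dz":-0.84,"wx":0,"wy":0,"wz":0},{"gripper":85,"dx":-1,"dy":0,"dz":-0.84,"wx":0,"wy":0,"wz":0},{"gripper":85,"dx":-1,"dy":0,"dz":-0.84,"wx":0,"wy":0,"wz":0},{"gripper":85,"dx":-1,"dy":0,"dz":-0.84,"wx":0,"wy":0,"wz":0},{"gripper":85,"dx":-1,"dy":0,"dz":-0.84,"wx":0,"wy":0,"wz":0},{"gripper":85,"dx":-0.75,"dy":0,"dz":-0.6,"wx":0,"wy":0,"wz":0},{"gripper":85,"dx":0,"dy":0,"dz":0,"wx":0,"wy":0.75,"wz":0},{"gripper":85,"dx":0,"dy":0,"dz":0,"wx":0,"wy":0.75,"wz":0},{"gripper":85,"dx":0,"dy":0,"dz":0,"wx":0,"wy":0.75,"wz":0},{"gripper":85,"dx":0,"dy":0,"dz":0,"wx":0,"wy":0,"wz":0},{"gripper":85,"dx":0,"dy":0,"dz":0,"wx":0,"wy":0,"wz":0}]}}

```text
time: 4.05
eef_pos: [0.539, 0.1654, 0.2897]
tool_rot: [-1.571, -0.0, -2.789]
contact_force: [-0.8, -0.5, -1.1]
gripper_width: 0.992
```

Run:
```python
from h import *
s=snap('wrist','wrist3');st=telemetry.state();print(st['time'],st['eef_pos'],st['tool_rot'],st['joint_pos'].round(2),px(s,[.576,.1925,.15]))
cv2.imwrite('pics/wrist3b.png',cv2.convertScaleAbs(cv2.resize(s['image'],(800,600),interpolation=3),alpha=1.8,beta=15))
```

```text
4.1 [0.53898038 0.16541666 0.28978558] [-1.57066504e+00 -5.95207078e-05 -2.78895513e+00] [-0.07  0.34 -0.44  1.63  0.15  1.21 -1.75] [239.6470826  134.09270959]
```

View pics/wrist3b.png

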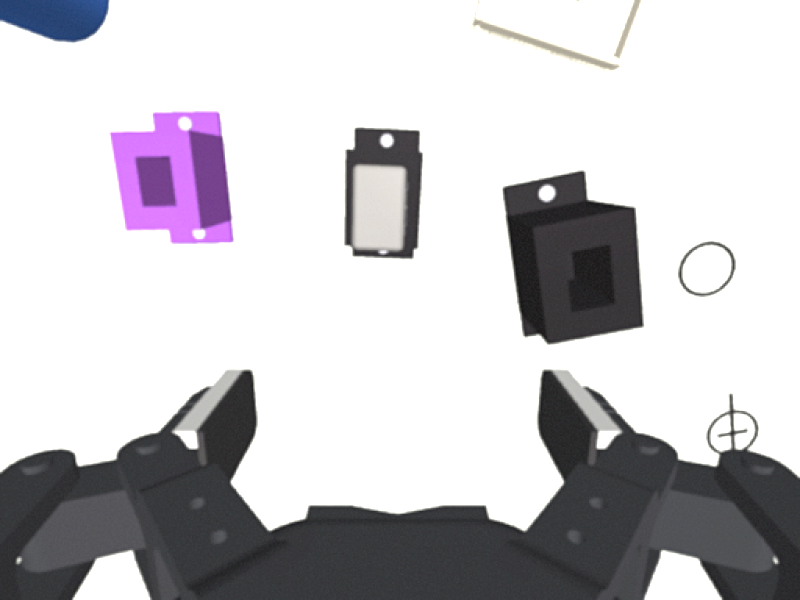

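Run:
```python
from h import *
s=load('wrist3');im=s['image'];c=im[95:170,215:275]
cv2.imwrite('pics/crop3.png',cv2.convertScaleAbs(cv2.resize(c,(600,750)[::1],interpolation=3)[:600],alpha=1.5))
P=[(354,165),(407,166),(404,250),(352,247)]
W=np.array([w(s,(x+.5)*.64-.5,(y+.5)*.64-.5,.15) for x,y in P]);print(W.round(4),W.mean(0))
for i in range(4):
  d=W[(i+1)%4]-W[i];print(np.degrees(np.arctan2(d[1],d[0])),np.linalg.norm(d))
print(w(s,733*.64,432*.64))
```

```text
[[0.595  0.2114 0.15  ]
 [0.6046 0.1838 0.15  ]
 [0.5602 0.169  0.15  ]
 [0.5515 0.1977 0.15  ]] [0.57785516 0.19045882 0.15      ]
-70.82777391678535 0.029244349817821844
-161.58616807142656 0.04678713639506838
106.8900819041267 0.03005681692040847
17.403236316692535 0.04560789943226194
[ 0.47908155 -0.21462715  0.        ]
```

View pics/crop3.png

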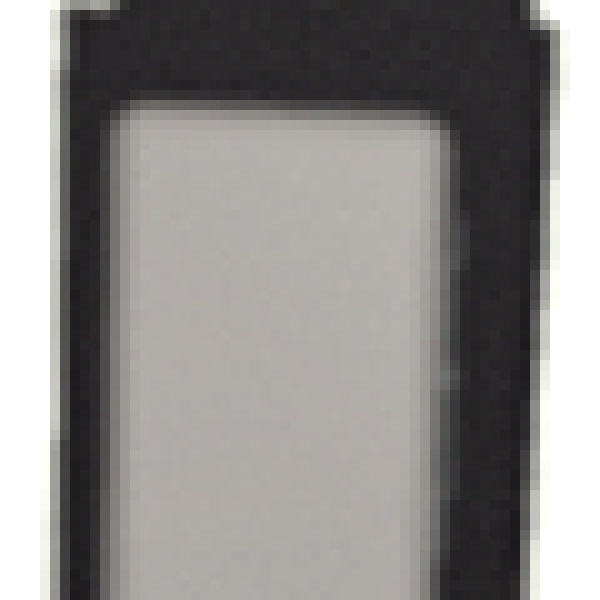

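Run:
```python
from h import *
s=load('wrist3');g=cv2.cvtColor(s['image'],6)
print(g[130,210:285:1].tolist())
for T in(70,80,90):
  m=np.zeros_like(g);m[100:165,222:264]=(g[100:165,222:264]>T)
  n,l,st,c=cv2.connectedComponentsWithStats(m);k=1+st[1:,4].argmax();print(st[k])
  ys,xs=np.nonzero(l==k)
  W=np.array([w(s,x,y,.15)[:2] for x,y in zip(xs,ys)],np.float32)*1000
  print(W.mean(0),cv2.minAreaRect(W))
  # side edge fits rows
  E=[];F=[]
  for y in range(112,150):
    r=xs[ys==y];E.append(w(s,r.min()-.5,y,.15));F.append(w(s,r.max()+.5,y,.15))
  for Q in(E,F):
    Q=np.array(Q)[:,:2];v=cv2.fitLine(Q.astype(np.float32),2,0,1e-4,1e-4).ravel();print(np.degrees(np.arctan2(v[1],v[0])))
```

```text
[193, 192, 191, 190, 191, 191, 190, 190, 195, 190, 130, 55, 21, 23, 28, 51, 82, 100, 112, 116, 116, 116, 116, 116, 115, 115, 116, 115, 116, 116, 116, 117, 115, 115, 116, 116, 115, 116, 116, 116, 116, 116, 116, 116, 117, 117, 113, 103, 86, 65, 39, 27, 25, 27, 27, 26, 25, 22, 66, 140, 178, 187, 187, 189, 186, 186, 185, 184, 183, 182, 186, 189, 188, 186, 181]
[ 222  105   38   60 1833]
[577.2227  190.99161] ((574.8120727539062, 191.1124267578125), (52.11250305175781, 31.953279495239258), 17.0534725189209)
18.80901
18.291468
[ 226  106   34   57 1712]
[577.83356 190.96417] ((576.3348388671875, 190.50180053710938), (48.88609313964844, 28.293529510498047), 17.896726608276367)
16.641611
18.175026
[ 226  106   33   57 1648]
[578.1196 190.9629] ((576.3060913085938, 190.32521057128906), (48.61298370361328, 27.64582633972168), 17.5941162109375)
18.858309
18.182613
```

Run:
```python
from h import *
st=telemetry.state()
plan([.578,.191,.112],np.radians(-161.7))
R=RR.from_euler('xyz',[-np.pi/2,0,np.radians(-161.7)]);print(R.inv().apply(np.array([.578,.191,.112])-st['eef_pos'])/.025)
```

```text
shift units [-1.819  7.111 -0.422] turn units (from current) [-0.001  0.317  0.001]
[-1.80316773  7.11142313 -0.48150423]
```

{"op": "send_rows", "data": {"motion": [{"gripper":85,"dx":0,"dy":0,"dz":0,"wx":0,"wy":0.32,"wz":0},{"gripper":85,"dx":-0.6,"dy":0,"dz":-0.16,"wx":0,"wy":0,"wz":0},{"gripper":85,"dx":-0.6,"dy":0,"dz":-0.16,"wx":0,"wy":0,"wz":0},{"gripper":85,"dx":-0.6,"dy":0,"dz":-0.16,"wx":0,"wy":0,"wz":0},{"gripper":85,"dx":0,"dy":0.8,"dz":0,"wx":0,"wy":0,"wz":0},{"gripper":85,"dx":0,"dy":0.8,"dz":0,"wx":0,"wy":0,"wz":0},{"gripper":85,"dx":0,"dy":0.8,"dz":0,"wx":0,"wy":0,"wz":0},{"gripper":85,"dx":0,"dy":0.8,"dz":0,"wx":0,"wy":0,"wz":0},{"gripper":85,"dx":0,"dy":0,"dz":0,"wx":0,"wy":0,"wz":0},{"gripper":85,"dx":0,"dy":0,"dz":0,"wx":0,"wy":0,"wz":0}]}}

```text
time: 5.1
eef_pos: [0.578, 0.1908, 0.2101]
tool_rot: [-1.571, -0.0, -2.823]
contact_force: [-0.1, -0.5, 0.8]
gripper_width: 0.998
```

Run:
```python
from h import *
s=snap('wrist','wrist4');st=telemetry.state();print(st['time'],st['eef_pos'],st['tool_rot'],st['contact_force'])
cv2.imwrite('pics/wrist4b.png',cv2.convertScaleAbs(cv2.resize(s['image'],(800,600),interpolation=3),alpha=1.8,beta=15))
plan([.578,.191,.112],np.radians(-161.7))
```

```text
5.15 [0.57848049 0.19106134 0.21080359] [-1.57094528e+00  1.07011651e-03 -2.82355371e+00] [0.01426327 0.60467274 0.03208287]
shift units [ 2.300e-02  3.952e+00 -3.000e-03] turn units (from current) [ 0.001 -0.013 -0.01 ]
```

View pics/wrist4b.png

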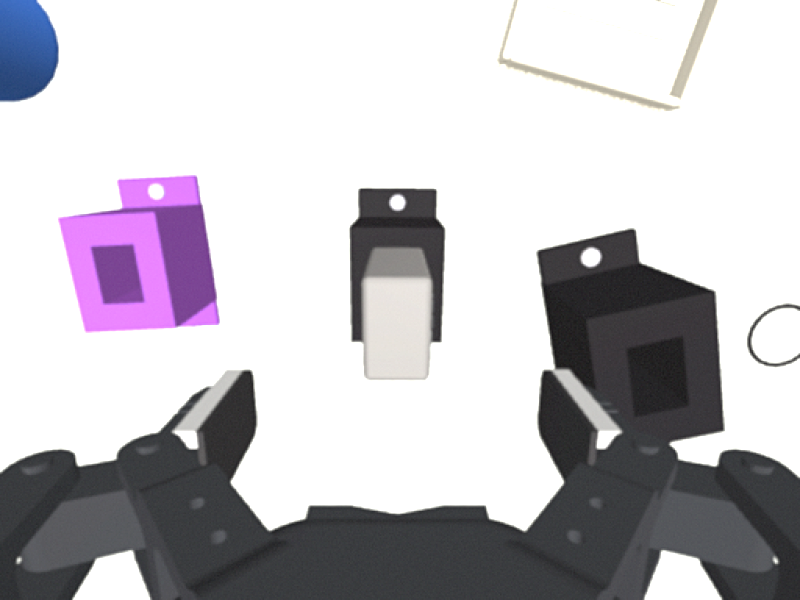

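The meter sits centred between the pads (head top at 363–432, 278–379) and square to them. Descending.

{"op": "send_rows", "data": {"motion": [{"gripper":85,"dx":0,"dy":0.8,"dz":0,"wx":0,"wy":0,"wz":0},{"gripper":85,"dx":0,"dy":0.8,"dz":0,"wx":0,"wy":0,"wz":0},{"gripper":85,"dx":0,"dy":0.8,"dz":0,"wx":0,"wy":0,"wz":0},{"gripper":85,"dx":0,"dy":0.8,"dz":0,"wx":0,"wy":0,"wz":0},{"gripper":85,"dx":0,"dy":0.72,"dz":0,"wx":0,"wy":0,"wz":0},{"gripper":85,"dx":0,"dy":0,"dz":0,"wx":0,"wy":0,"wz":0},{"gripper":85,"dx":0,"dy":0,"dz":0,"wx":0,"wy":0,"wz":0}]}}

```text
time: 5.85
eef_pos: [0.5787, 0.1912, 0.113]
tool_rot: [-1.571, 0.001, -2.824]
contact_force: [-0.3, 0.6, 0.9]
gripper_width: 0.992
```

Run:
```python
from h import *
s=load('wrist4')
W=np.array([w(s,(x+.5)*.64-.5,(y+.5)*.64-.5,.15) for x,y in [(363,278),(432,278),(430,379),(365,379)]]);print(W.round(4),W.mean(0))
a=snap('side','side5');b=snap('scene','scene5');st=telemetry.state();print(st['time'],st['eef_pos'],st['contact_force'])
o=np.hstack([cv2.resize(a['image'][150:250,180:280],(400,400),interpolation=3),cv2.resize(b['image'][70:170,250:350],(400,400),interpolation=3)])
cv2.imwrite('pics/c5.png',cv2.convertScaleAbs(o,alpha=2,beta=15))
```

```text
[[0.5953 0.2113 0.15  ]
 [0.6042 0.1842 0.15  ]
 [0.561  0.1699 0.15  ]
 [0.552  0.1971 0.15  ]] [0.57811655 0.19063566 0.15      ]
5.95 [0.57898145 0.19139883 0.11351051] [-0.07590655 -0.18103446  0.40656205]
```

View pics/c5.png

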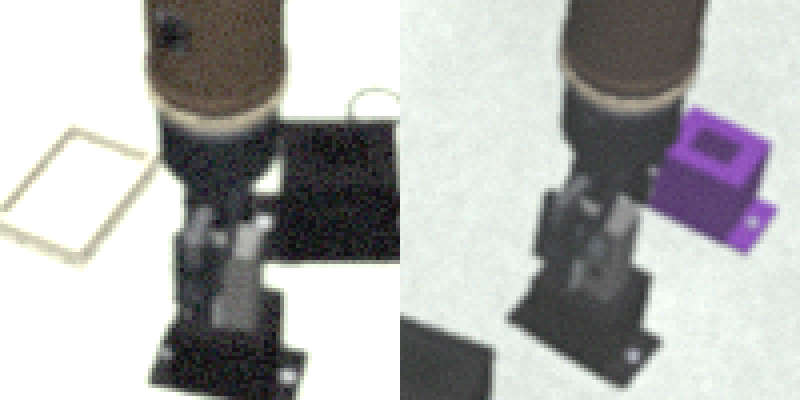

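{"op": "send_rows", "data": {"motion": [{"gripper":15,"dx":0,"dy":0,"dz":0,"wx":0,"wy":0,"wz":0},{"gripper":15,"dx":0,"dy":0,"dz":0,"wx":0,"wy":0,"wz":0},{"gripper":15,"dx":0,"dy":0,"dz":0,"wx":0,"wy":0,"wz":0},{"gripper":15,"dx":0,"dy":0,"dz":0,"wx":0,"wy":0,"wz":0},{"gripper":15,"dx":0,"dy":0,"dz":0,"wx":0,"wy":0,"wz":0},{"gripper":15,"dx":0,"dy":0,"dz":0,"wx":0,"wy":0,"wz":0},{"gripper":15,"dx":0,"dy":0,"dz":0,"wx":0,"wy":0,"wz":0},{"gripper":15,"dx":0,"dy":0,"dz":0,"wx":0,"wy":0,"wz":0}], "squeeze": 50}}

```text
time: 6.75
eef_pos: [0.5782, 0.191, 0.1121]
tool_rot: [-1.571, 0.001, -2.824]
contact_force: [-0.8, -0.1, 4.9]
gripper_width: 0.342
```

Run:
```python
from h import *
s=snap('wrist','wrist6');st=telemetry.state();print(st['time'],st['eef_pos'],st['tool_rot'],st['contact_force'],st['torque'],st['gripper_width']*85.4)
cv2.imwrite('pics/wrist6b.png',cv2.convertScaleAbs(cv2.resize(s['image'],(800,600),interpolation=3),alpha=1.8,beta=15))
```

```text
6.8 [0.5781587  0.19106531 0.11210635] [-1.57086203e+00  4.64691888e-04 -2.82384436e+00] [-0.94271816 -0.99224668  5.69220385] [-0.05464988  0.20544404 -0.01003142] 29.49380975917136
```

View pics/wrist6b.png

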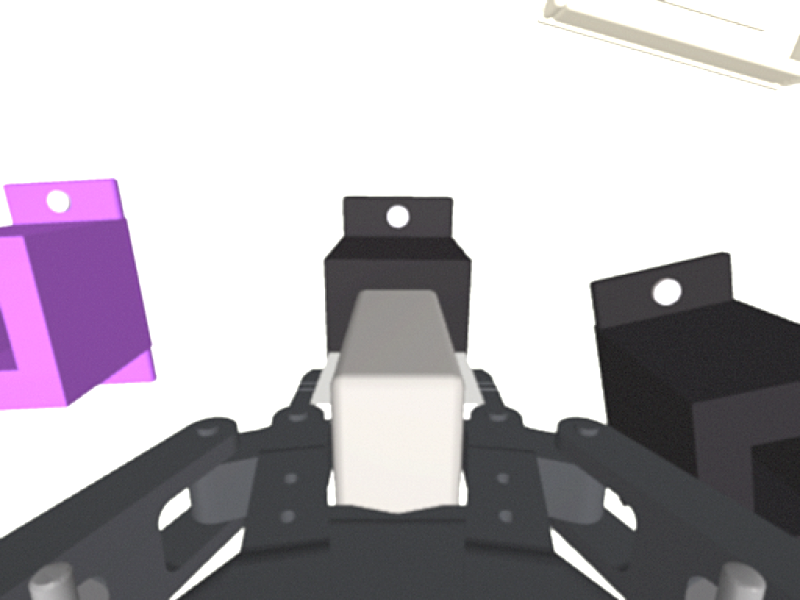

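Opening is 29.5 mm, so the head is held. Lifting straight up.

{"op": "send_rows", "data": {"motion": [{"gripper":15,"dx":0,"dy":-0.1,"dz":0,"wx":0,"wy":0,"wz":0},{"gripper":15,"dx":0,"dy":-0.2,"dz":0,"wx":0,"wy":0,"wz":0},{"gripper":15,"dx":0,"dy":-0.4,"dz":0,"wx":0,"wy":0,"wz":0},{"gripper":15,"dx":0,"dy":-0.5,"dz":0,"wx":0,"wy":0,"wz":0},{"gripper":15,"dx":0,"dy":-0.5,"dz":0,"wx":0,"wy":0,"wz":0},{"gripper":15,"dx":0,"dy":-0.5,"dz":0,"wx":0,"wy":0,"wz":0},{"gripper":15,"dx":0,"dy":-0.5,"dz":0,"wx":0,"wy":0,"wz":0},{"gripper":15,"dx":0,"dy":-0.5,"dz":0,"wx":0,"wy":0,"wz":0},{"gripper":15,"dx":0,"dy":-0.5,"dz":0,"wx":0,"wy":0,"wz":0},{"gripper":15,"dx":0,"dy":-0.5,"dz":0,"wx":0,"wy":0,"wz":0},{"gripper":15,"dx":0,"dy":-0.5,"dz":0,"wx":0,"wy":0,"wz":0},{"gripper":15,"dx":0,"dy":-0.5,"dz":0,"wx":0,"wy":0,"wz":0},{"gripper":15,"dx":0,"dy":-0.4,"dz":0,"wx":0,"wy":0,"wz":0},{"gripper":15,"dx":0,"dy":0,"dz":0,"wx":0,"wy":0,"wz":0},{"gripper":15,"dx":0,"dy":0,"dz":0,"wx":0,"wy":0,"wz":0}]}}

```text
time: 8.3
eef_pos: [0.578, 0.1908, 0.2517]
tool_rot: [-1.571, -0.0, -2.824]
contact_force: [0.0, -0.0, -2.7]
gripper_width: 0.348
```

Run:
```python
from h import *
s=snap('scene','scene7');st=telemetry.state();print(st['time'],st['eef_pos'],st['tool_rot'],st['contact_force'],st['torque'],st['gripper_width']*85.4)
t=snap('side','side7')
o=np.hstack([cv2.resize(t['image'][120:260,170:310],(400,400),interpolation=3),cv2.resize(s['image'][40:180,220:360],(400,400),interpolation=3)])
cv2.imwrite('pics/c7.png',cv2.convertScaleAbs(o,alpha=2,beta=15))
t=np.radians(-147.2)
R=RR.from_euler('xyz',[-np.pi/2,0,st['tool_rot'][2]])
plan([.478,-.214,.17],t)
```

```text
8.35 [0.57776026 0.19070006 0.25124791] [-1.57064626e+00 -8.92709477e-04 -2.82392964e+00] [-0.58676651  0.35261551 -1.54793893] [-0.05339614  0.06630026 -0.05597824] 29.567675594560114
shift units [ 8.84   3.256 14.131] turn units (from current) [ 0.    -2.432  0.012]
```

View pics/c7.png

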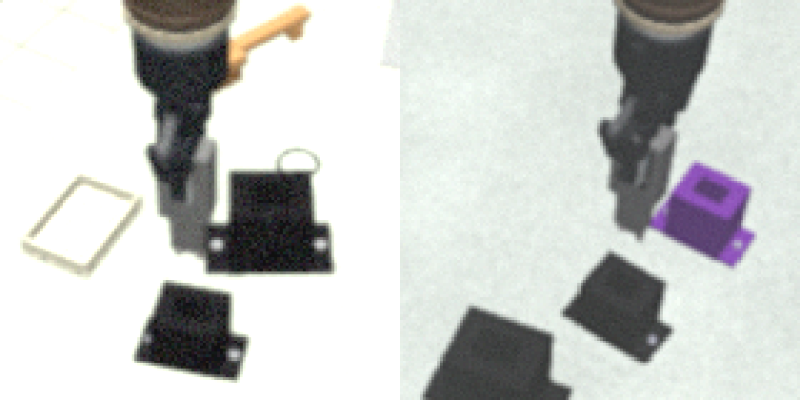

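The meter is out and upright, and the empty holder is undisturbed. Carrying it over to the cross.

{"op": "send_rows", "data": {"motion": [{"gripper":15,"dx":0.35,"dy":0,"dz":0.53,"wx":0,"wy":0,"wz":0},{"gripper":15,"dx":0.55,"dy":0,"dz":0.88,"wx":0,"wy":0,"wz":0},{"gripper":15,"dx":0.55,"dy":0,"dz":0.88,"wx":0,"wy":0,"wz":0},{"gripper":15,"dx":0.55,"dy":0,"dz":0.88,"wx":0,"wy":0,"wz":0},{"gripper":15,"dx":0.55,"dy":0,"dz":0.88,"wx":0,"wy":0,"wz":0},{"gripper":15,"dx":0.55,"dy":0,"dz":0.88,"wx":0,"wy":0,"wz":0},{"gripper":15,"dx":0.55,"dy":0,"dz":0.88,"wx":0,"wy":0,"wz":0},{"gripper":15,"dx":0.55,"dy":0,"dz":0.88,"wx":0,"wy":0,"wz":0},{"gripper":15,"dx":0.55,"dy":0,"dz":0.88,"wx":0,"wy":0,"wz":0},{"gripper":15,"dx":0.55,"dy":0,"dz":0.88,"wx":0,"wy":0,"wz":0},{"gripper":15,"dx":0.55,"dy":0,"dz":0.88,"wx":0,"wy":0,"wz":0},{"gripper":15,"dx":0.55,"dy":0,"dz":0.88,"wx":0,"wy":0,"wz":0},{"gripper":15,"dx":0.55,"dy":0,"dz":0.88,"wx":0,"wy":0,"wz":0},{"gripper":15,"dx":0.55,"dy":0,"dz":0.88,"wx":0,"wy":0,"wz":0},{"gripper":15,"dx":0.55,"dy":0,"dz":0.88,"wx":0,"wy":0,"wz":0},{"gripper":15,"dx":0.55,"dy":0,"dz":0.88,"wx":0,"wy":0,"wz":0},{"gripper":15,"dx":0.24,"dy":0,"dz":0.4,"wx":0,"wy":0,"wz":0},{"gripper":15,"dx":0,"dy":0,"dz":0,"wx":0,"wy":-0.8,"wz":0},{"gripper":15,"dx":0,"dy":0,"dz":0,"wx":0,"wy":-0.8,"wz":0},{"gripper":15,"dx":0,"dy":0,"dz":0,"wx":0,"wy":-0.8,"wz":0}]}}

```text
time: 10.4
eef_pos: [0.478, -0.2133, 0.2515]
tool_rot: [-1.571, -0.0, -2.569]
contact_force: [0.7, 0.2, -0.7]
gripper_width: 0.345
```

{"op": "send_rows", "data": {"motion": [{"gripper":15,"dx":0,"dy":0.8,"dz":0,"wx":0,"wy":0,"wz":0},{"gripper":15,"dx":0,"dy":0.8,"dz":0,"wx":0,"wy":0,"wz":0},{"gripper":15,"dx":0,"dy":0.8,"dz":0,"wx":0,"wy":0,"wz":0},{"gripper":15,"dx":0,"dy":0.8,"dz":0,"wx":0,"wy":0,"wz":0},{"gripper":15,"dx":0,"dy":0,"dz":0,"wx":0,"wy":0,"wz":0},{"gripper":15,"dx":0,"dy":0,"dz":0,"wx":0,"wy":0,"wz":0}]}}

```text
time: 11.0
eef_pos: [0.4783, -0.2134, 0.172]
tool_rot: [-1.572, -0.0, -2.572]
contact_force: [-0.2, -0.1, -1.4]
gripper_width: 0.343
```

Run:
```python
from h import *
s=snap('scene','scene8');st=telemetry.state();print(st['time'],st['eef_pos'],st['tool_rot'],st['contact_force'],st['torque'],st['gripper_width']*85.4)
t=snap('side','side8');v=snap('wrist','wrist8')
o=np.hstack([cv2.resize(t['image'][110:190,285:365],(400,400),interpolation=3),cv2.resize(s['image'][130:210,125:205],(400,400),interpolation=3)])
cv2.imwrite('pics/c8.png',cv2.convertScaleAbs(o,alpha=1.7,beta=15))
plan([.478,-.214,.112-.008],np.radians(-147.2))
```

```text
11.05 [ 0.47881255 -0.21362599  0.17259926] [-1.57030519e+00  5.77259993e-04 -2.57240901e+00] [ 0.21947427 -0.08277062 -2.10898805] [ 0.00619445  0.01011164 -0.01794019] 29.342254091610982
shift units [ 0.043  2.758 -0.023] turn units (from current) [-0.014 -0.033 -0.011]
```

View pics/c8.png

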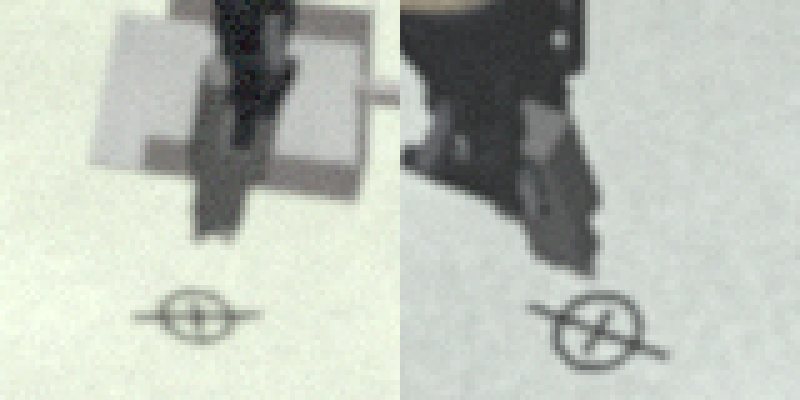

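View pics/wrist8.png

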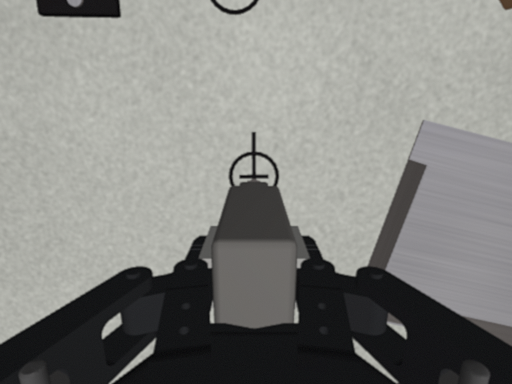

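Side and scene views show the meter above the mark. The wrist view shows the cross at about (254,176), in line with the meter. I'll overlay the expected model to check tilt and position.

```bash
cat >> h.py <<'E'
def draw(s,org,yaw,mark=None):
    im=s['image'].copy(); R=RR.from_euler('z',yaw); K=6
    def box(x,y,z0,z1):
        return [R.apply([a*x/2,b*y/2,z])+org for z in(z0,z1) for a,b in((-1,-1),(1,-1),(1,1),(-1,1))]
    im=cv2.convertScaleAbs(im,alpha=1.7,beta=15); big=cv2.resize(im,None,fx=K,fy=K,interpolation=3)
    f=lambda p: tuple(int(t) for t in ((px(s,p)+.5)*K-.5))
    for B in(box(.048,.030,.06,.14),box(.031,.021,.016,.06)):
        P=[f(p) for p in B]
        for i in range(4):
            for a,b in((i,(i+1)%4),(i+4,(i+1)%4+4),(i,i+4)): cv2.line(big,P[a],P[b],(0,0,255),1)
    for sx in(-.01,.01):
        cv2.line(big,f(R.apply([sx,0,.016])+org),f(R.apply([sx,0,0])+org),(0,255,0),1)
    if mark is not None:
        q=RR.from_euler('z',mark[2]); o=np.array([mark[0],mark[1],0])
        for a,b in(([-.045,0,0],[.045,0,0]),([0,-.015,0],[0,.015,0])): cv2.line(big,f(q.apply(a)+o),f(q.apply(b)+o),(255,0,255),1)
    return big
E
python3 - <<'E'
from h import *
org=np.array([.4783,-.2134,.172-.102]);M=(.478,-.214,np.radians(32.8));y=np.radians(180-147.4)
y=np.radians(32.6)
a=draw(load('side8'),org,y,M)[115*6:182*6,290*6:356*6];b=draw(load('scene8'),org,y,M)[140*6:207*6,130*6:196*6]
cv2.imwrite('pics/o8.png',np.hstack([a,b]))
cv2.imwrite('pics/o8w.png',draw(load('wrist8'),org,y,M)[125*6:220*6,190*6:320*6])
print(w(load('wrist8'),254,176.5))
E
```

```text
[ 0.47800355 -0.21474421  0.        ]
```

View pics/o8.png

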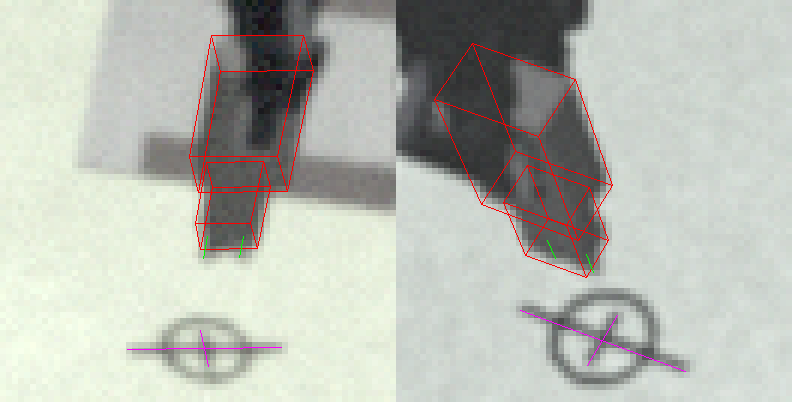

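View pics/o8w.png

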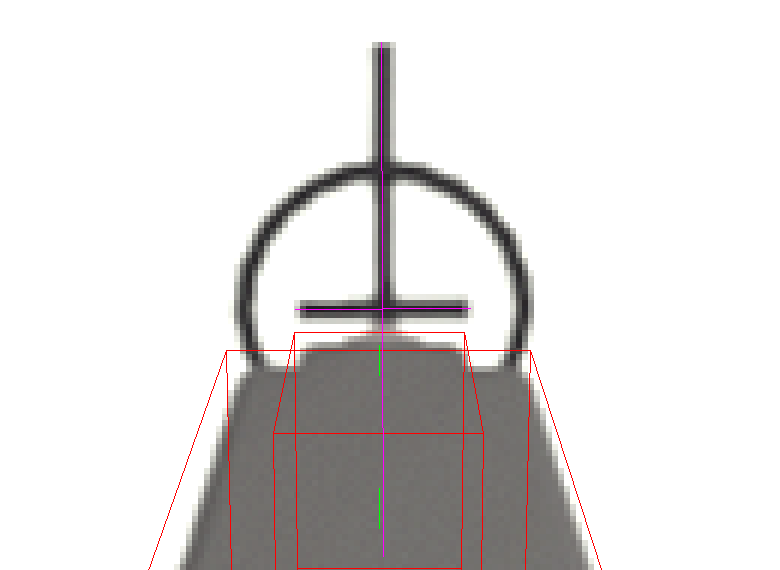

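No slip: the head edge is at the same pixel as when I gripped it. I'll make a small lateral correction, lower to just above contact, then touch down slowly.

{"op": "send_rows", "data": {"motion": [{"gripper":15,"dx":0.03,"dy":0.3,"dz":0.015,"wx":0,"wy":-0.02,"wz":0},{"gripper":15,"dx":0,"dy":0.5,"dz":0,"wx":0,"wy":0,"wz":0},{"gripper":15,"dx":0,"dy":0.5,"dz":0,"wx":0,"wy":0,"wz":0},{"gripper":15,"dx":0,"dy":0.5,"dz":0,"wx":0,"wy":0,"wz":0},{"gripper":15,"dx":0,"dy":0.4,"dz":0,"wx":0,"wy":0,"wz":0},{"gripper":15,"dx":0,"dy":0.2,"dz":0,"wx":0,"wy":0,"wz":0},{"gripper":15,"dx":0,"dy":0.2,"dz":0,"wx":0,"wy":0,"wz":0},{"gripper":15,"dx":0,"dy":0,"dz":0,"wx":0,"wy":0,"wz":0},{"gripper":15,"dx":0,"dy":0,"dz":0,"wx":0,"wy":0,"wz":0}]}}

```text
time: 12.05
eef_pos: [0.4782, -0.2145, 0.107]
tool_rot: [-1.57, 0.0, -2.57]
contact_force: [0.0, -0.4, -1.9]
gripper_width: 0.346
```

Run:
```python
from h import *
s=snap('scene','scene9');t=snap('side','side9');L=[]
for i in range(10):
    cams.snapshot('wrist');q=telemetry.state();L.append(np.r_[q['eef_pos'],q['contact_force'],q['tool_rot']])
L=np.array(L);print(q['time'],L.mean(0).round(4),L.std(0).round(4))
org=L.mean(0)[:3]-[0,0,.102];M=(.478,-.2143,np.radians(32.8));y=L.mean(0)[8]+np.pi
a=draw(t,org,y,M)[130*6:190*6,295*6:355*6];b=draw(s,org,y,M)[155*6:215*6,135*6:195*6]
cv2.imwrite('pics/o9.png',np.hstack([a,b]))
```

```text
12.65 [ 4.7810e-01 -2.1450e-01  1.0700e-01  2.3590e-01  3.5800e-02 -2.0220e+00
 -1.5704e+00  2.0000e-04 -2.5705e+00] [1.000e-04 0.000e+00 1.000e-04 5.072e-01 4.628e-01 5.681e-01 2.000e-04
 2.000e-04 0.000e+00]
```

View pics/o9.png

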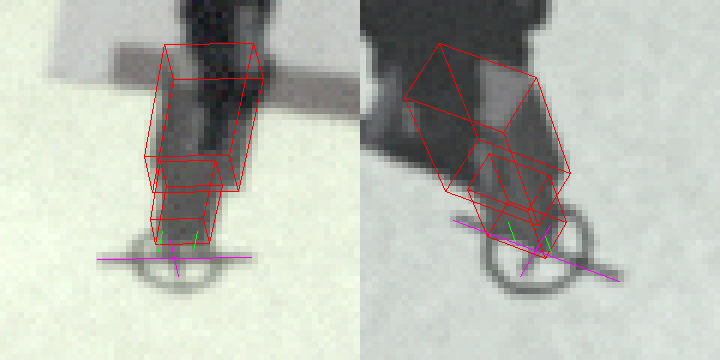

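{"op": "send_rows", "data": {"motion": [{"gripper":15,"dx":0,"dy":0.08,"dz":0,"wx":0,"wy":0,"wz":0},{"gripper":15,"dx":0,"dy":0.08,"dz":0,"wx":0,"wy":0,"wz":0},{"gripper":15,"dx":0,"dy":0.08,"dz":0,"wx":0,"wy":0,"wz":0},{"gripper":15,"dx":0,"dy":0.08,"dz":0,"wx":0,"wy":0,"wz":0},{"gripper":15,"dx":0,"dy":0,"dz":0,"wx":0,"wy":0,"wz":0},{"gripper":15,"dx":0,"dy":0,"dz":0,"wx":0,"wy":0,"wz":0}]}}

```text
time: 13.25
eef_pos: [0.478, -0.2144, 0.0989]
tool_rot: [-1.571, -0.0, -2.57]
contact_force: [0.4, 0.2, 0.6]
gripper_width: 0.345
```

```bash
cat > meas.py <<'E'
from h import *
L=[]
for i in range(14):
    cams.snapshot('wrist');q=telemetry.state();L.append(np.r_[q['eef_pos'],q['contact_force'],q['tool_rot']])
L=np.array(L);print(q['time'],L.mean(0).round(4),'dFz',L.mean(0)[5]+2.02)
E
python3 meas.py
```

```text
13.95 [ 0.478  -0.2144  0.0989 -0.4057  0.3596  0.9588 -1.5707 -0.     -2.5705] dFz 2.9787778194351096
```

{"op": "send_rows", "data": {"motion": [{"gripper":15,"dx":0,"dy":0.04,"dz":0,"wx":0,"wy":0,"wz":0},{"gripper":15,"dx":0,"dy":0.04,"dz":0,"wx":0,"wy":0,"wz":0},{"gripper":15,"dx":0,"dy":0,"dz":0,"wx":0,"wy":0,"wz":0},{"gripper":15,"dx":0,"dy":0,"dz":0,"wx":0,"wy":0,"wz":0}]}}

```text
time: 14.35
eef_pos: [0.478, -0.2144, 0.0968]
tool_rot: [-1.571, -0.0, -2.571]
contact_force: [-1.0, -0.0, 1.1]
gripper_width: 0.343
```

```bash
python3 meas.py
python3 - <<'E'
from h import *
s=snap('scene','scene10');t=snap('side','side10');v=snap('wrist','wrist10');st=telemetry.state()
org=st['eef_pos']-[0,0,.102];M=(.478,-.2143,np.radians(32.8));y=st['tool_rot'][2]+np.pi
def raw(s,r): 
    return cv2.convertScaleAbs(cv2.resize(s['image'][r],(360,360),interpolation=3),alpha=1.7,beta=15)
a=raw(t,np.s_[130:190,295:355]);b=raw(s,np.s_[155:215,135:195])
cv2.imwrite('pics/o10.png',np.hstack([a,b]))
cv2.imwrite('pics/o10w.png',draw(v,org,y,M)[150*6:245*6,190*6:320*6])
E
```

```text
15.05 [ 0.478  -0.2145  0.0968 -0.483   0.202   2.0166 -1.5707  0.     -2.5705] dFz 4.036553262367542
```

View pics/o10.png

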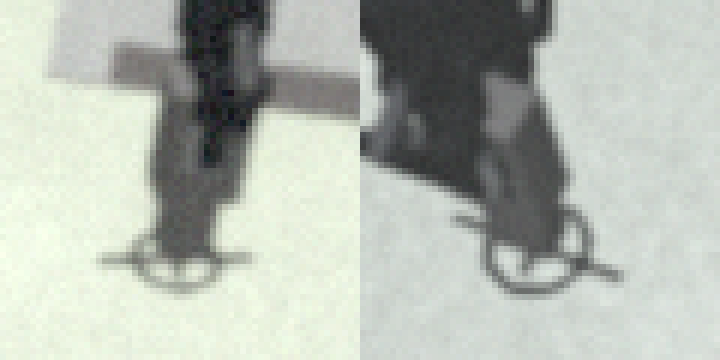

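View pics/o10w.png

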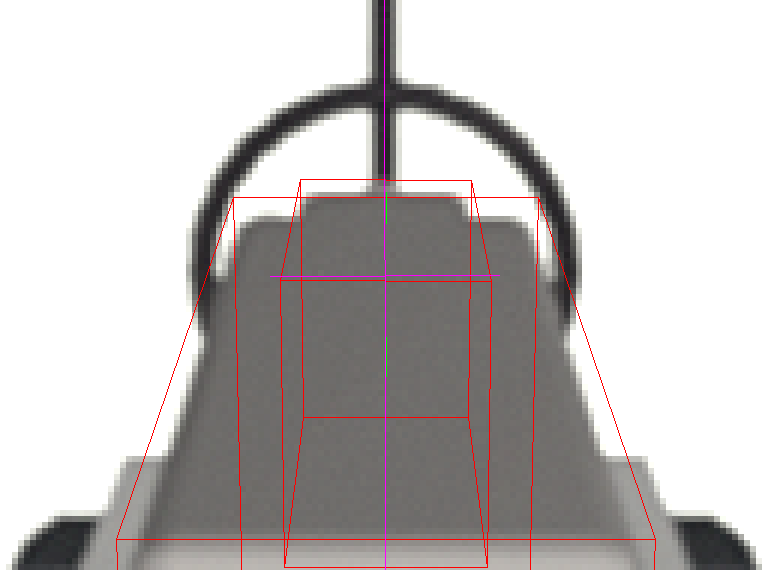

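```bash
python3 -c "
from plant import workorder,telemetry
print(workorder.sign_off());s=telemetry.state();print(s['time'],s['eef_pos'],s['contact_force'])"
```

```text
the job is handed in; nothing more can be done
None
the job is handed in; nothing more can be done
```

I gripped the meter across its 30 mm side, lifted it straight up out of the smaller black holder and pressed it on the crossed mark. I handed the job in while still holding it there, at about 15 s of the 35 s allowed.

- **Position:** The wrist view shows the meter's centre in line with the long line. The tool is at (0.478, -0.2145) and I measured the crossing at about (0.478, -0.214). That is within about 1 mm, with camera calibration good to about 2 mm. The crossing itself was hidden under the meter in the last wrist view.
- **Angle:** The tool's yaw is 32.7° against 32.8° measured for the mark, and its roll and pitch match straight down.
- **Press depth:** The two checks disagree slightly. Tool height gives about 5.2 mm pushed in, while the rise in upward force (about 4.0 N) gives about 7 mm. Both bracket the 6 mm target, so I left it there.
- **Grip and surroundings:** The head edge stayed at the same pixel from grasp to press, so the meter did not slip. The moves kept clear of the other things. I did not compare their positions again at the end.

The first move call was refused because its rows lacked some keys; the arm did not move.

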